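Rock test: cull the twisted circuit board

TASK

Three power boards of one make lie on the steel flat plate for a rock test; two lie flat, but one is twisted, so that one of its corners stands clear of the plate. Press that raised corner down to the plate with the fingers to see the board rock on the spot, then pick up the twisted board, carry it to the open grey tray and set it down flat inside near the middle, right way up, not dropped. Leave the two flat boards where they lie.

Things in the scene. Friction and masses are not known exactly. Their poses are not given: they have to be found in the camera images.
- warped_block (a point): centre of the black block, 30 x 36 x 28 mm high (board x, y, z), on the twisted green board (100 x 80 x 3 mm, 180 g), 6 mm to -x and 4 mm to -y of its middle. Axes: x along the 100 mm side, z up. Nothing tall beyond the block's y faces; a 10 mm high strip at the -x end, two 11 mm capacitors near +x,-y. Height over the table: 40 mm at rest on the plate, leaning 6 degrees; 25 mm at rest in the tray
- warped_corner (a point): top face of the twisted board's raised (+x,+y) corner, bare board, 7 mm in from both edges, the point to press; same axes. About 35 mm above the table at rest, 24 mm when pressed down to the plate. The board rocks under less than 1 N and drops back when let go.
- plate: fixed ground steel flat plate under the three boards, 180 x 440 x 20 mm; origin at the centre of its underside on the table, x along the 180 mm side; its top is 20 mm above the table
- tray: open grey plastic tray, fixed, 220 x 200 mm outside, walls 5 mm thick and 28 mm high, floor 5 mm thick; origin at the centre of its underside on the table, x along the 220 mm side, z up
- flat_a: one of the two flat boards, same make and size as the twisted one, lying level on the plate; origin at the centre of its underside, axes as for the twisted board
- flat_b: the other flat board, likewise
Mind the look-alikes: they are no part of the job. Leave any red or yellow look-alike of the part that bears warped_block alone.

How it is judged:
By the outcome, as a careful person would: the job done as asked, in the order asked, and still so for the second after the job is handed in, with the robot touching nothing.
It also fails if it takes over 51 s, if anything falls off the work surface, if the arm or the gripper's body presses on something with over 40 N, if the wrist force passes 120 N, or if a joint passes its speed limit or range.

ROBOT

A 6-joint arm with a two-finger parallel gripper is mounted at the origin on the work surface. World frame = base frame: x ahead of the robot, y to its left, z up, the work surface at z = 0. Lengths are in m, angles in degrees, forces in N, time in s.
With the tool pointing down it reaches from about 0.4 to 0.825 m from the base axis. Payload 7 kg.
Tool frame: the origin (TCP) lies midway between the tips of the shut fingers; the grasp point (between the pads) lies 19 mm behind it; z points along the fingers, y is the line along which they close (so a half turn about z gives the same grasp; the last joint's range is limited). The gripper opens to 88 mm and grips with 3 to 60 N. Pads are 19 mm wide; open, the fingers measure 130 mm over their backs; the gripper's body (78 mm by 193 mm) begins 47 mm behind the grasp point.
Start: joints at [-57.577, 20.546, 0.682, 0, -70.136, -16.507], TCP at [0.185, -0.649, 0.227] pointing down, gripper open.
Joint ranges: [-176.03, 176.03], [-82.01, 121.73], [-58.28, 71.71], [-173.87, 95.51], [-174.79, -0.11], [-173.66, 173.66]. Speed limits (degrees/s): [136.94, 136.94, 172.46, 180, 180, 180].

INTERFACE

Orientations are given as a 3x3 rotation matrix whose columns are the frame's x, y, z axes.
In Python, from rig import robot gives the robot as it stands. Calls block until the motion is done:
- robot.goto(position, orientation): joint-space move of the TCP to a pose.
- robot.servo_line(position, ori=None, speed=0.15): straight line of the TCP; ori=None keeps the orientation; speed is the mean speed in m/s.
- robot.movej(angles): joint-space move.
- robot.move_gripper(opening): opening from 0.0 (shut) to 1.0 (fully open); the grip force is fixed at half the most; returns when the fingers have stopped.
- robot.dwell(seconds).
- robot.ik(position, orientation): joint angles nearest the present ones, or None.
- robot.grab_frame(name): name is "side" or "top" or "wrist"; returns (picture, depth): 420x560x3 uint8, red, green, blue; 420x560 float32, m along the optical axis (not along the pixel's ray), 0 where there is no reading.
- robot.camera_info(name): a dict with "vfov" (degrees; the focal length in pixels is half the picture's height over the tangent of half this angle, whatever the lens; pixels are square), "cx", "cy" (the principal point, pixels), "k1" (the pictures are not rectified: a ray, as slopes to the right and down, at radius r is drawn at 1 + k1 r^2 times it, then the intrinsics apply), "view" (4x4, takes a point from world to camera coordinates); the wrist camera has in their place "T_tool_cam" (4x4, takes a point from camera to tool coordinates, whose origin is the TCP and whose axes are the flange's). Camera axes: x right, y down, z forward; pixel columns grow to the right and rows downward; lengths in m; the calibration is good to about 2 mm. A picture is of the moment at which its call begins: read the wrist's pose just before it. camera_info takes no time and is no camera call.
A pose or a line that the arm cannot do raises robot.Unreachable and nothing moves.
- robot.job_done(): hands the job in; it is judged then, once.
Readings, each from a call of its own:
- robot.read_t(): time.
- robot.read_qpos(): joint angles.
- robot.read_qvel(): joint speeds.
- robot.read_effort(): joint torques, N m.
- robot.read_position(): TCP position.
- robot.read_tcp_rot(): TCP orientation.
- robot.read_force(): force on the tool from outside, world axes, zero at the start.
- robot.read_ft_torque(): the same for the moment, N m.
- robot.read_grip_width(): opening from 0.0 (shut) to 1.0 (fully open).
- robot.read_finger_force(): force on a finger pad.
Only numpy, scipy, OpenCV 4.12 (cv2) and the standard library are available. Lean on these libraries where they do the work, as an engineer would, in place of code of your own. Each camera call takes 0.05 s, during which the arm holds its last target. There are 200 camera calls.

## Working session

There is one attempt and no reset: what is moved stays moved. The work goes in short steps, each a Python script; the robot and the scene stay as the last script left them, time stands still between calls to the robot, and variables do not carry over. Pictures are saved under pics/ and viewed, at most 10 in all, crops included, and the job is handed in when it is done.

```bash
mkdir -p pics; cat > h.py <<'E'
import numpy as np, cv2
from rig import robot
def K(n):
    i=robot.camera_info(n); f=210/np.tan(np.radians(i['vfov']/2)); return i,f
def cloud(n):
    i,f=K(n)
    if n=='wrist':
        T=np.eye(4);T[:3,:3]=robot.read_tcp_rot();T[:3,3]=robot.read_position();T=T@np.array(i['T_tool_cam'])
    else: T=np.linalg.inv(np.array(i['view']))
    im,d=robot.grab_frame(n)
    h,w=d.shape
    uv=np.stack(np.meshgrid(np.arange(w),np.arange(h)),-1).reshape(-1,1,2).astype(float)
    k=np.array([[f,0,i['cx']],[0,f,i['cy']],[0,0,1]])
    r=cv2.undistortPoints(uv,k,np.array([i['k1'],0,0,0.]),None,None).reshape(h,w,2) if i['k1'] else (uv.reshape(h,w,2)-[i['cx'],i['cy']])/f
    P=np.dstack([r*d[...,None],d])@T[:3,:3].T+T[:3,3]
    P[d==0]=np.nan
    return im,d,P
def save(n,im): cv2.imwrite('pics/'+n,im[...,::-1])
E
python3 - <<'E'
from h import *
for n in('top','side'):
    im,d,P=cloud(n); save(n+'1.png',im); np.savez('/tmp/'+n,im=im,P=P)
    print(n,robot.camera_info(n))
print(robot.read_t(),robot.camera_info('wrist'))
E
```

```text
top {'vfov': 44.494406533318056, 'cx': 279.0562101700479, 'cy': 216.8322422315805, 'k1': -0.19908356629099103, 'view': array([[ 0.0122744 , -0.99987087,  0.01037213, -0.00286508],
       [-0.98722229, -0.01376595, -0.15875345,  0.54412813],
       [ 0.15887573, -0.008291  , -0.98726377,  1.13634601],
       [ 0.        ,  0.        ,  0.        ,  1.        ]])}
side {'vfov': 49.800255942907235, 'cx': 277.5195001567293, 'cy': 213.2718325358465, 'k1': -0.0002931887441846927, 'view': array([[-0.89375893, -0.44844328,  0.00967422,  0.50043769],
       [-0.26479117,  0.51008131, -0.81835365,  0.18824351],
       [ 0.36205055, -0.73397253, -0.57463355,  0.95469452],
       [ 0.        ,  0.        ,  0.        ,  1.        ]])}
0.1 {'vfov': 71.34799420958184, 'cx': 279.90898306592453, 'cy': 205.07938776017915, 'k1': -0.05888401117055361, 'T_tool_cam': array([[-1.20283128e-03, -9.63800816e-01, -2.66620594e-01,
         7.01428185e-02],
       [ 9.99999257e-01, -1.10660300e-03, -5.11158989e-04,
         7.94281116e-04],
       [ 1.97612301e-04, -2.66621010e-01,  9.63801431e-01,
        -1.60022128e-01],
       [ 0.00000000e+00,  0.00000000e+00,  0.00000000e+00,
         1.00000000e+00]])}
```

View pics/top1.png

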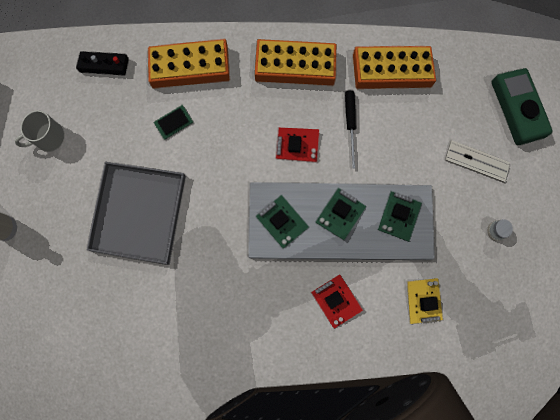

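View pics/side1.png

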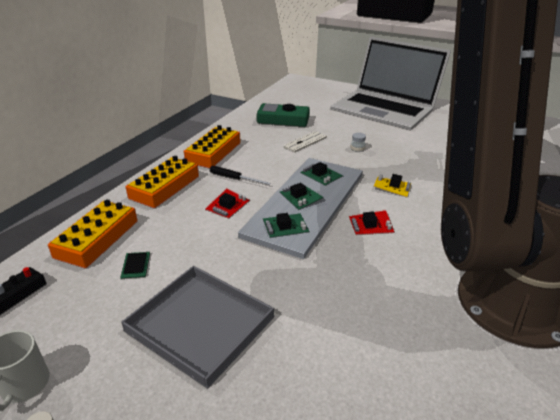

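Three green candidates lie on the plate, at top pixels (282,221), (341,212) and (400,215). The red boards (298,145) and (337,301) and the yellow one (425,302) are look-alikes and stay out. The depth at each green board's corners will show which one is raised.

```bash
python3 - <<'E'
from h import *
for n in('top','side'):
    z=np.load('/tmp/'+n+'.npz'); im,P=z['im'].astype(int),z['P']
    g=(im[...,1]>im[...,0]*1.25)&(im[...,1]>im[...,2]*1.15)&(P[...,2]<.045)&(P[...,2]>.012)&(P[...,0]<.75)
    c,l,s,_=cv2.connectedComponentsWithStats(g.astype(np.uint8))
    for k in range(1,c):
        if s[k,4]<250: continue
        p=P[l==k]; 
        sel=p[p[:,2]<.04]
        A=np.c_[sel[:,:2]-sel[:,:2].mean(0),np.ones(len(sel))]
        q=np.linalg.lstsq(A,sel[:,2],rcond=None)[0]
        print(n,s[k],sel.mean(0).round(3),'tilt deg',np.degrees(np.arctan(q[:2])).round(1),'z pct',np.percentile(sel[:,2],[2,10,50,90,98]).round(4))
        (c0,wh,a)=cv2.minAreaRect(sel[:,:2].astype(np.float32)); box=cv2.boxPoints((c0,wh,a))
        for b in box:
            b2=b+(np.array(c0)-b)*.15; w=np.linalg.norm(sel[:,:2]-b2,axis=1)<.012
            print('   corner',b.round(3),np.median(sel[w,2]).round(4) if w.any() else None,w.sum())
    # tray by height
im=np.load('/tmp/top.npz')['im'];P=np.load('/tmp/top.npz')['P']
m=(P[...,2]>.018)&(P[...,2]<.036); m[:,:85]=0;m[:,190:]=0;m[:160]=0;m[268:]=0
r=cv2.minAreaRect(P[m][:,:2].astype(np.float32));print('tray',r, cv2.boxPoints(r))
m=(P[...,2]>.014)&(P[...,2]<.026); m[:,:235]=0;m[:,445:]=0;m[:180]=0;m[268:]=0
r=cv2.minAreaRect(P[m][:,:2].astype(np.float32));print('plate',r,np.median(P[m][:,2]))
crop=im[175:268,240:442]; save('crop1.png',cv2.resize(crop,None,fx=3.9,fy=3.9,interpolation=cv2.INTER_CUBIC))
E
```

```text
top [316 189  50  51 995] [ 0.551 -0.14   0.026] tilt deg [-6.5 -1.4] z pct [0.0187 0.0211 0.0259 0.0318 0.0346]
   corner [ 0.493 -0.146] 0.0337 48
   corner [ 0.576 -0.2  ] 0.0231 52
   corner [ 0.619 -0.134] 0.0229 40
   corner [ 0.536 -0.08 ] 0.0242 32
top [378 192  44  49 968] [ 0.549 -0.282  0.022] tilt deg [ 0.1 -0. ] z pct [0.018  0.0192 0.0221 0.0252 0.0276]
   corner [ 0.493 -0.302] 0.0221 52
   corner [ 0.587 -0.337] 0.0226 49
   corner [ 0.615 -0.262] 0.0219 39
   corner [ 0.521 -0.227] 0.0217 36
top [ 256  196   52   52 1044] [ 0.535 -0.006  0.022] tilt deg [ 0.  -0.1] z pct [0.0171 0.0188 0.0218 0.0249 0.0272]
   corner [ 0.474 -0.005] 0.022 39
   corner [ 0.526 -0.065] 0.0215 56
   corner [0.6 0. ] 0.021 50
   corner [0.549 0.059] 0.0224 41
side [301 168  41  17 264] [ 0.547 -0.269  0.022] tilt deg [ 0.5 -0. ] z pct [0.0187 0.02   0.0219 0.0244 0.0307]
   corner [ 0.492 -0.298] 0.0217 14
   corner [ 0.583 -0.334] None 0
   corner [ 0.613 -0.26 ] 0.0212 15
   corner [ 0.522 -0.223] 0.0224 14
side [281 187  41  22 355] [ 0.548 -0.126  0.027] tilt deg [-5.3 -3.7] z pct [0.0205 0.0219 0.0266 0.032  0.0347]
   corner [ 0.491 -0.14 ] 0.0337 15
   corner [ 0.573 -0.196] 0.0255 1
   corner [ 0.618 -0.13 ] 0.0223 21
   corner [ 0.536 -0.074] 0.0236 17
side [264 214  45  23 454] [0.531 0.004 0.022] tilt deg [0.6 0.3] z pct [0.0193 0.0205 0.022  0.0244 0.029 ]
   corner [0.474 0.001] 0.0221 22
   corner [ 0.525 -0.063] 0.0216 26
   corner [ 0.601 -0.001] 0.0223 17
   corner [0.549 0.062] 0.0218 27
tray ((0.5561977028846741, 0.3471125364303589), (0.2024829238653183, 0.22299765050411224), 82.34056091308594) [[0.43219978 0.26163545]
 [0.6532078  0.2319133 ]
 [0.6801956  0.43258962]
 [0.45918763 0.46231177]]
plate ((0.5424076914787292, -0.1456456333398819), (0.44046834111213684, 0.18118630349636078), 89.83517456054688) 0.019574182260693407
```

View pics/crop1.png

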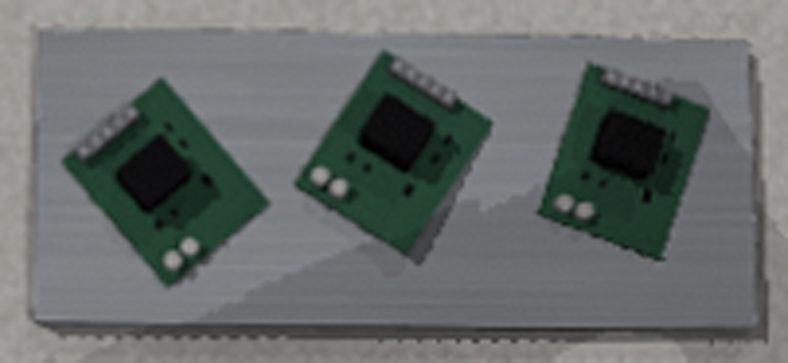

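The middle board, top (341,212), crop centre (395,155), is the twisted one. Its lean is about 6° and its raised +x,+y corner is near world (0.492,-0.143) at z≈0.034, top ≈(345,240). The other two are level. I'll move above it and take one close look.

```bash
cat >> h.py <<'E'
def R(y,z=(0,0,-1.)):
    z=np.array(z)/np.linalg.norm(z); y=np.array([y[0],y[1],0.]) if len(y)==2 else np.array(y); y=y-z*(y@z); y/=np.linalg.norm(y)
    return np.c_[np.cross(y,z),y,z]
E
python3 - <<'E'
from h import *
ey=np.array([-.044,-.065]);
dp=np.array([-.039,.12])
for nm,p,y in(('grasp',[.556,-.138,.16],ey),('press',[.49,-.145,.06],dp),('tray',[.556,.347,.1],ey)):
    for s in(1,-1): 
        q=robot.ik(p,R(s*y)); print(nm,s,None if q is None else np.round(q,0))
q=[robot.ik([.556,-.138,.16],R(s*ey)) for s in(1,-1)]
s=1 if q[1] is None or (q[0] is not None and abs(q[0][5])<abs(q[1][5])) else -1
robot.goto([.556,-.138,.16],R(s*ey)); print('s',s,robot.read_t())
im,d,P=cloud('wrist'); save('w1.png',im); np.savez('/tmp/w1',im=im,P=P)
E
```

```text
grasp 1 [  6.  14. -18.   0. -58.  50.]
grasp -1 [   6.   14.  -18.    0.  -58. -130.]
press 1 [  6.  15. -32.   0. -43. -78.]
press -1 [  6.  15. -32.   0. -43. 102.]
tray 1 [ 49.  24. -11.   0. -55.   7.]
tray -1 [  49.   24.  -11.    0.  -55. -173.]
s 1 2.3667
```

View pics/w1.png

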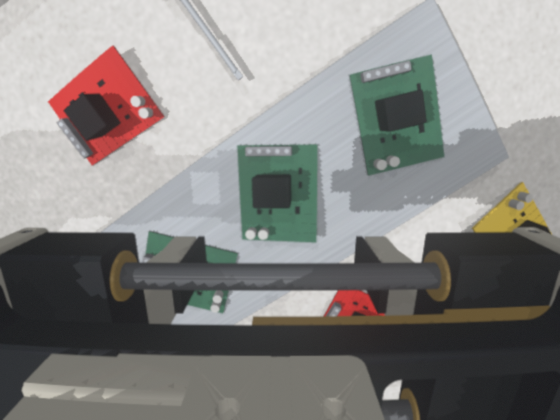

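The wrist view shows the twisted board whole around (278,193). Its block is at (272,191), the strip is up, the capacitors are at lower left (257,234), and the raised corner is at lower right (316,240). The fingers are well clear.

```bash
python3 - <<'E'
from h import *
z=np.load('/tmp/w1.npz'); im,P=z['im'].astype(int),z['P']
b=np.zeros(P.shape[:2],bool); b[135:250,225:330]=1
g=(im[...,1]>im[...,0]*1.25)&(im[...,1]>im[...,2]*1.1)&b&(P[...,2]>.012)&(P[...,2]<.045)
p=P[g]; r=cv2.minAreaRect(p[:,:2].astype(np.float32)); box=cv2.boxPoints(r); print(r)
for c in box:
    c2=c+(np.array(r[0])-c)*.15; w=np.linalg.norm(p[:,:2]-c2,axis=1)<.007
    print(c.round(4),np.median(p[w,2]).round(4),w.sum())
A=np.c_[p[:,:2]-np.array(r[0]),np.ones(len(p))]; q=np.linalg.lstsq(A,p[:,2],rcond=None)[0]
print('grad',q,np.degrees(np.arctan(np.hypot(*q[:2]))))
m=b&(P[...,2]>.047)&(P[...,2]<.065); t=P[m]; t=t[np.linalg.norm(t[:,:2]-np.median(t[:,:2],0),axis=1)<.03]
print('block',cv2.minAreaRect(t[:,:2].astype(np.float32)),np.median(t,0),len(t))
A=np.c_[t[:,:2]-t[:,:2].mean(0),np.ones(len(t))]; q=np.linalg.lstsq(A,t[:,2],rcond=None)[0];print('blockgrad',q)
pl=P[255-0:256] ; print('plate z',np.nanmedian(P[120:135,300:335,2]), np.nanmedian(P[200:235,335:350,2]))
E
```

```text
((0.5604494214057922, -0.1376049667596817), (0.07998572289943695, 0.09856459498405457), 56.788848876953125)
[ 0.4973 -0.1441] 0.0371 119
[ 0.5798 -0.1981] 0.0256 144
[ 0.6236 -0.1311] 0.0254 94
[ 0.5411 -0.0772] 0.0258 36
grad [-0.1101513  -0.01858661  0.02867217] 6.373995233825243
block ((0.5707706809043884, -0.13604629039764404), (0.03638932853937149, 0.02964622527360916), 56.9712028503418) [ 0.57131307 -0.1362439   0.0553547 ] 1225
blockgrad [-0.10857977 -0.01173468  0.05522643]
plate z 0.02195567896241038 0.022047730978606683
```

Heights agree with the description (block centre ≈40 mm, corner ≈35 mm after the 2 mm offset). Now I'll press the corner.

```bash
python3 - <<'E'
from h import *
t=np.array([.501,-.1424]); Rp=R([.039,-.12])
robot.move_gripper(0.0)
robot.goto([*t,.06],Rp)
f0=np.array(robot.read_force())
robot.servo_line([*t,.037],speed=.08)
z=.037
while z>.0185:
    z-=.001; robot.servo_line([*t,z],speed=.03); F=np.array(robot.read_force())-f0
    print(round(z,4),robot.read_position()[2].round(4),F.round(2))
    if F[2]>6: break
im,d,P=cloud('side'); cv2.imwrite('pics/press.png',cv2.resize(im[140:240,230:390],None,fx=4.5,fy=4.5,interpolation=cv2.INTER_CUBIC)[...,::-1])
print(robot.read_t())
E
```

```text
0.036 0.0364 [ 0.3  -1.41 -0.16]
0.035 0.0351 [-0.15 -0.05 -0.56]
0.034 0.0339 [-0.24 -0.25 -0.28]
0.033 0.0329 [ 0.14 -0.55  0.17]
0.032 0.0319 [-0.57 -0.91 -0.22]
0.031 0.0309 [ 0.79 -0.05  0.54]
0.03 0.0299 [ 0.3  -1.24 -0.02]
0.029 0.0289 [ 0.63 -0.08 -0.58]
0.028 0.0279 [0.44 0.6  0.19]
0.027 0.0269 [-0.05 -0.12 -0.61]
0.026 0.0259 [-0.58 -0.97  0.14]
0.025 0.0249 [ 0.09 -0.38 -0.27]
0.024 0.024 [ 0.16 -0.62  0.36]
0.023 0.0236 [-3.18 -0.33  8.17]
8.7
```

View pics/press.png

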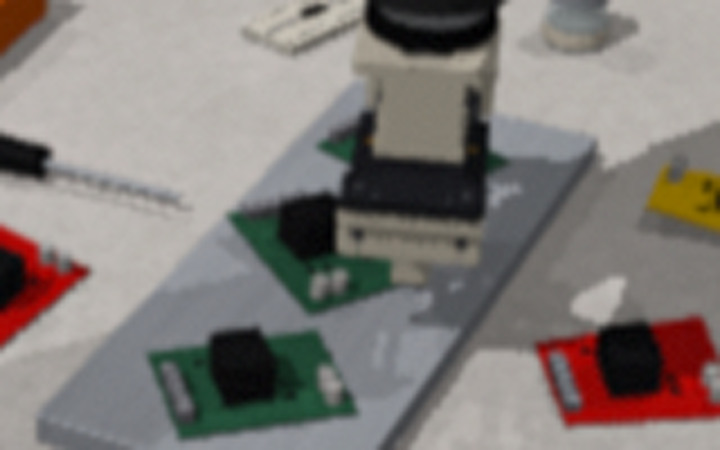

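The fingers bear on the corner, near (410,275) in the crop. It stopped at z≈0.0236 with 8 N, so it is on the plate, and the strip end of the board has risen. I'll let go and re-measure.

```bash
python3 - <<'E'
from h import *
t=np.array([.501,-.1424])
robot.dwell(.4); robot.servo_line([*t,.04],speed=.04); robot.servo_line([*t,.09],speed=.15)
robot.move_gripper(.75)
ey=np.array([-.547,-.837])
robot.goto([.558,-.138,.16],R(ey)); print(robot.read_t())
im,d,P=cloud('wrist'); im=im.astype(int)
b=np.zeros(P.shape[:2],bool); b[130:255,220:335]=1
g=(im[...,1]>im[...,0]*1.25)&(im[...,1]>im[...,2]*1.1)&b&(P[...,2]>.012)&(P[...,2]<.045)
p=P[g]; r=cv2.minAreaRect(p[:,:2].astype(np.float32)); print(r,cv2.boxPoints(r).round(4))
m=b&(P[...,2]>.047)&(P[...,2]<.065); t=P[m]; t=t[np.linalg.norm(t[:,:2]-np.median(t[:,:2],0),axis=1)<.03]
print('block',cv2.minAreaRect(t[:,:2].astype(np.float32)),np.median(t,0))
A=np.c_[p[:,:2]-np.array(r[0]),np.ones(len(p))]; print(np.linalg.lstsq(A,p[:,2],rcond=None)[0])
E
```

```text
12.1833
((0.5582335591316223, -0.12364649027585983), (0.09787873923778534, 0.11893454194068909), 55.92593765258789) [[ 0.4816 -0.1309]
 [ 0.5801 -0.1975]
 [ 0.6349 -0.1164]
 [ 0.5364 -0.0498]]
block ((0.5706661343574524, -0.13557295501232147), (0.035809487104415894, 0.02998228929936886), 56.69917297363281) [ 0.57141302 -0.13633792  0.05526999]
[-0.10958739 -0.02279658  0.0285077 ]
```

The board has dropped back in place: same block position and lean. Now I'll grasp it with the tool tilted to the board's normal.

```bash
python3 - <<'E'
from h import *
n=np.array([.11,.02,1]);n/=np.linalg.norm(n)
c=np.array([.5683,-.1362,.0397]); Rg=R([-.547,-.837],-n)
tcp=c-.0105*n
robot.goto(tcp+.06*n,Rg); f0=np.array(robot.read_force())
robot.servo_line(tcp+.015*n,speed=.12); robot.servo_line(tcp,speed=.04)
print('F',np.array(robot.read_force())-f0,robot.read_position()-tcp)
robot.move_gripper(0.); print('w',robot.read_grip_width()*88,robot.read_finger_force(),'F',np.array(robot.read_force())-f0)
p=robot.read_position(); robot.servo_line(p+[0,0,.02],speed=.06); robot.servo_line(p+[0,0,.11],speed=.2)
print('w',robot.read_grip_width()*88,'F',np.array(robot.read_force())-f0,robot.read_t(),p)
im,d,P=cloud('side'); cv2.imwrite('pics/lift.png',cv2.resize(im[90:260,200:400],None,fx=3.5,fy=3.5,interpolation=cv2.INTER_CUBIC)[...,::-1])
E
```

```text
F [-0.26541063 -0.02223923 -0.48452869] [-1.21975547e-04 -5.57285859e-05 -2.34298172e-04]
w 36.10989323382077 29.99474734067917 F [-0.51897306  0.58837511 -0.06499624]
w 35.975882568272006 F [-0.43772069  0.30615532 -3.90593686] 15.3583 [ 0.56713036 -0.13645592  0.02939468]
```

View pics/lift.png

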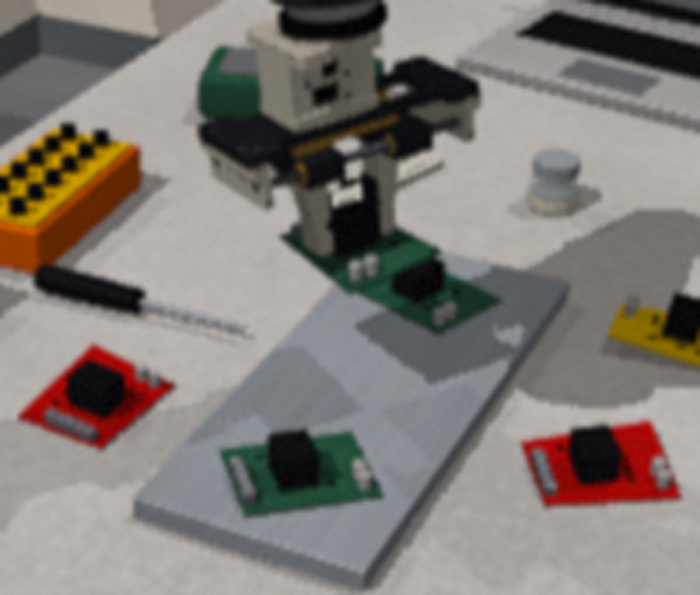

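The board is held level with its lean (36 mm grip, 3.9 N lost). It shows green at (370,250) in the crop, with the flat boards undisturbed. Next I'll carry it to the tray.

```bash
python3 - <<'E'
from h import *
Rg=R([-.547,-.837],[-.11,-.02,-1]); t=np.array([.564,.348])
robot.goto([*t,.13],Rg); robot.dwell(.3); f0=np.array(robot.read_force())
robot.servo_line([*t,.03],speed=.12); robot.servo_line([*t,.019],speed=.04)
z=.019
while z>.0115:
    z-=.001; robot.servo_line([*t,z],speed=.02); F=np.array(robot.read_force())-f0
    print(round(z,4),F.round(2))
    if F[2]>2.5: break
print(robot.read_position(),robot.read_t())
robot.move_gripper(.3); robot.move_gripper(.6); robot.dwell(.2)
p=robot.read_position(); n=-Rg[:,2]
robot.servo_line(p+.05*n,speed=.1); robot.servo_line(p+np.array([0,0,.15]),speed=.2)
im,d,P=cloud('wrist'); save('w2.png',im); im=im.astype(int)
g=(im[...,1]>im[...,0]*1.25)&(im[...,1]>im[...,2]*1.1)&(P[...,2]<.045)&(np.hypot(P[...,0]-.556,P[...,1]-.347)<.09)
q=P[g]; r=cv2.minAreaRect(q[:,:2].astype(np.float32)); print(r)
A=np.c_[q[:,:2]-np.array(r[0]),np.ones(len(q))]; print(np.linalg.lstsq(A,q[:,2],rcond=None)[0],robot.read_t())
im,d,P=cloud('top'); save('top2.png',im)
E
```

```text
0.018 [-1.08 -0.3   0.37]
0.017 [-0.99  0.18  0.58]
0.016 [-1.12 -1.68 -0.42]
0.015 [0.08 0.45 0.11]
0.014 [-1.28  0.13  4.95]
[0.56409109 0.34809066 0.01440554] 20.1333
((0.5578218102455139, 0.34775710105895996), (0.08120692521333694, 0.09929542243480682), 57.29178237915039)
[-0.10127666 -0.01029499  0.01404542] 22.4583
```

View pics/w2.png

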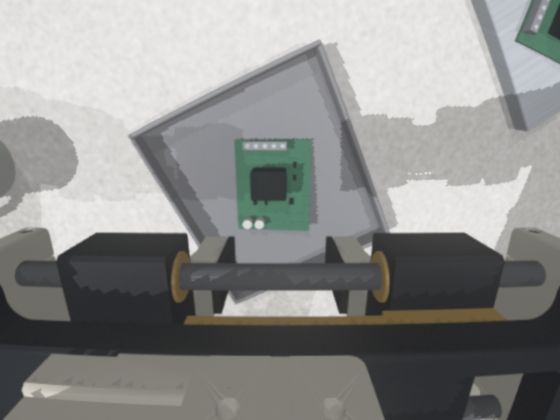

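View pics/top2.png

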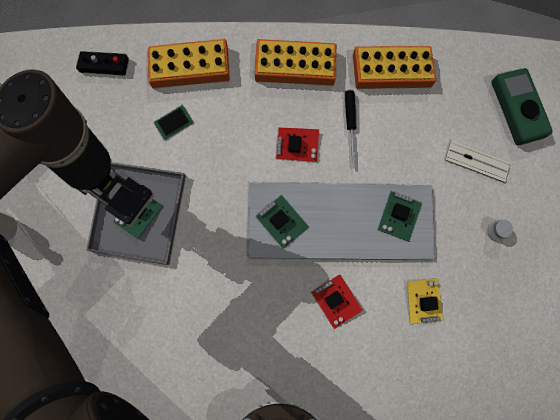

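The board lies right way up near the middle of the tray, at wrist (272,185) and top (140,218), resting in its natural lean. The flat boards are still at (282,221) and (400,215), and the gripper is clear.

```bash
python3 -c "
from rig import robot
robot.dwell(.3); print(robot.job_done(), robot.read_t())"
```

```text
the job is handed in; nothing more can be done
the job is handed in; nothing more can be done
```

I pressed the twisted board's raised corner down to the plate and it rocked and dropped back; I then set the board right way up near the middle of the tray, left both flat boards where they lay, and handed the job in at about 23 s.

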